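# Hook the drip tray out from under the stainless unit

### The arm

A 6-joint arm with a two-finger parallel gripper is mounted at the origin on the work surface. World frame = base frame: x ahead of the robot, y to its left, z up, the work surface at z = 0. Lengths are in mm, angles in degrees, forces in N, time in s.
With the tool pointing down it reaches from about 225 to 725 mm from the base axis. Payload 3.1 kg.
Tool frame: the origin (TCP) lies between the finger pads; the fingertips stand 22 mm ahead of it and the grasp point (between the pads) lies 3 mm ahead of it; z points along the fingers, y is the line along which they close (so a half turn about z gives the same grasp; the last joint's range is limited). The gripper opens to 85 mm and grips with 20 to 120 N. Pads are 22 mm wide; open, the fingers measure 114 mm over their backs; the gripper's body (76 mm by 85 mm) begins 54 mm behind the grasp point. The pads swing forward as they close: fully open they stand 13 mm farther back than shut.
Start: joints at [-75.161, 2.75, 5.684, 92.934, 0, 82.678], TCP at [198.029, -486.212, 253.312] pointing down, gripper open.
Joint ranges: [-166.93, 166.93], [-56.73, 111.36], [-69.38, 81.34], [-121.58, 131.49], [-85.45, 84.26], [-180, 180]. Speed limits (degrees/s): [159.86, 159.86, 180, 180, 180, 180].

### API

Orientations are given as a 3x3 rotation matrix whose columns are the frame's x, y, z axes.
In Python, from workcell import arm, eyes gives the robot as it stands.
- The arm moves only by the shell command python3 -m inch 'ROWS'. ROWS is a JSON object of lists of equal length, an entry for each row: "jaw": the opening, from -1 (shut) to 1 (fully open); "delta_pos": the shift along the tool's x, y, z in mm, a list of three; "turn": the turn about the tool's z in degrees. In form: {"jaw": [jaw, ...], "delta_pos": [[x, y, z], ...], "turn": [turn, ...]}. A call has exactly 5 rows; each row is the pose to reach, as a shift and turn from the pose commanded when the call began, along the tool's axes at that moment; what a row does not reach only later rows make up. A row lasts 1/10 s, in which the tool goes at most 50 mm and 8.59 degrees, less where a joint would pass 70% of its speed; a pose out of reach is approached as far as the arm can. A call with a gripper value outside its range is refused whole. The fingers move at their own pace and stop on an object; the grip force is fixed at half the most. Time passes only in rows, so rows that repeat a pose let the fingers close, or fill a call up. It gives the time, the measured TCP pose, the force, the opening and the grip force at its end, in the units of the state.
- arm.get_state(): the state, without advancing time (a new reading comes with each control period).
- eyes.grab_frame(name): name is "scene" or "top"; returns (picture, depth): 384x512x3 uint8, red, green, blue; 384x512 float32, mm along the optical axis (not along the pixel's ray), 0 where there is no reading.
- eyes.camera_params(name): a dict with "vfov" (degrees; the focal length in pixels is half the picture's height over the tangent of half this angle, whatever the lens; pixels are square), "cx", "cy" (the principal point, pixels), "world_from_camera" (4x4, takes a point from camera to world coordinates). Camera axes: x right, y up, looking along -z (the intrinsics and any distortion apply to the point x, -y, -z); pixel columns grow to the right and rows downward; lengths in mm; the calibration is good to about 2 mm. A picture is of the moment at which its call begins. camera_params takes no time and is no camera call.
- arm.hand_in(): hands the job in; it is judged then, once.
The state is a dict: "clock": time; "joints": joint angles; "joint_velocities": joint speeds; "effort": joint torques, N m; "position": TCP position; "ee_rot": TCP orientation; "contact_force": force on the tool from outside, world axes, zero at the start; "wrist_torque": the same for the moment, N m; "width": finger opening in mm; "finger_force": force on a finger pad.
Only numpy, scipy, OpenCV 4.12 (cv2) and the standard library are available. Lean on these libraries where they do the work, as an engineer would, in place of code of your own. Each camera call takes 0.05 s, during which the arm holds its last target. There are 200 camera calls.

### The job

The drip tray under the stainless unit has to be emptied, but its pull loop sits too far back under the ledge for a hand. Take the hook from the rubber mat, feel for the loop under the ledge with it, catch the loop and draw the tray out gently (about 5 N is enough, so never force it) all the way to its stop, keeping the gripper itself off the unit. Then unhook, leave the tray out, and lay the whole hook flat back on the mat, disturbing nothing else.

Things in the scene. Friction and masses are not known exactly. Their poses are not given: they have to be found in the camera images.
- unit: Fixed stainless cupboard on the counter, 440 wide, 300 deep, 355 high. Origin: middle of its footprint on the counter; x from front to back, y across the front, z up; front face at x = -150 mm. Closed swing door in front, its edge grip standing 10 mm proud near the +y edge; a white push dispenser sticks out 76 mm from the +y side panel. Side panels 12 mm thick reach the counter.
- ledge (a point): Middle of the lower front edge of the ledge under the door, at unit (-150, 0, 72) mm. Below it is the tray bay, open to the front: 416 wide between the side panels, 72 mm high under the ledge, 80 mm behind it. From above the ledge hides tray and loop.
- drip_tray (a joint): How far the steel drip tray in the bay is drawn out to the front (m): 0 fully back, 0.130 at its stop, a stiff rubber buffer; starts at 0 to 0.012. It hangs on runners, slides along the unit's -x only, takes about 4 to 6 N to move and stays where left. Tray 200 wide, 200 deep, its rim 56 mm up; its front wall is at unit x = -70 mm minus the drawn length.
- loop_band (a point): Point fixed to the unit at (-115, 0, 41) mm: middle of the band where the pull loop's front bar is when the tray is fully back. The runners are screwed on anywhere across the bay, so the loop's unit y is hidden: anywhere from -60 to +60 mm. Its x (less the drawn length) and height are as given. Loop and tray do not yield sideways; a push or pull over 14 N would bend them.
- loop_hole (a point): Point fixed to the unit at (-91, 0, 41) mm: middle of that band for the loop's hole, tray fully back. The loop is a rigid upright U of 6 mm round steel on the tray's front wall, standing 48 mm out from it, 21 to 61 mm above the counter. Its hole opens sideways (along unit y): 42 mm long in x, from the wall to the upright front bar, and 28 mm high, centred 41 mm up.
- hook: Pull hook lying on the mat, about 0.22 kg, balancing near x = 20 mm. Origin: middle of its dark wooden grip, on the rod axis, 18 mm above the counter as it lies; x along the rod to the hooked end, y to the side the end is turned to, z up. Grip: flat-sided, 24 wide (y), 26 high (z), from x = -78 to +50 mm; then an 8 mm round steel rod.
- hook_end (a point): Middle of the cross part of the hook's flat J, at (190, 14, 0) mm in the hook's frame. The axis of the 8 mm bar runs straight to (176, 0), then (186, 4), (190, 10), (190, 18) and ends at (185, 25) mm, all level with the rod as it lies.
- mat: Black ribbed rubber drain mat lying fixed on the counter, 360 (x) by 160 (y) by 5 mm. Origin: middle of its underside.
- mate: Bystander: carved wooden mate with a bombilla in it, 88 across, 96 high (bombilla 175), on the unit's top shelf. Origin: middle of its base.
- cup: Bystander: white ceramic cup, 80 across, 70 high, on the unit's top shelf. Origin: middle of its base.
- sugar_bowl: Bystander: small ceramic bowl, 84 across, 50 high, on the counter before the unit's +y end, farther out than the mug. Origin: middle of its base.
- mug: Bystander: terracotta mug, 76 across, 85 high, on the counter in front of the unit's +y end. Origin: middle of its base.
- jar: Bystander: white plastic jar with a wooden lid, 80 across, 110 high, beside the mat. Origin: middle of its base.
- teaspoon: Bystander: steel teaspoon 140 long lying beside the mat on the other side. Origin: middle of its length, on the counter.
- thermos: Bystander: steel thermos with a side handle, 90 across, 260 high, to the left beyond the mat. Origin: middle of its base.

How it is judged (in metres and radians):
On the way, in this order (a step that is already met when the one before it is completed fails the run):
1. the tray is drawn past 40 mm while the hook bears on it (value of joint drip_tray above 0.04 m and contact force between hook and unit above 1 N), for 0.1 s.
2. the tray is out to its stop (122 mm or more) (value of joint drip_tray above 0.122 m), for 0.1 s.
At the end, for the whole second after the job is handed in: The tray is drawn out 120 mm or more (stop at 130 mm), and the hook lies flat and still on the mat: the middle of its grip within the mat's outline, its hooked end within the outline or at most 5 mm over it, both no more than 25 to 30 mm above the counter (value of joint drip_tray above 0.12 m and x of hook in the frame of mat between -0.18 and 0.18 m and y of hook in the frame of mat between -0.08 and 0.08 m and x of hook_end in the frame of mat between -0.185 and 0.185 m and y of hook_end in the frame of mat between -0.085 and 0.085 m and height (world z) of hook below 0.025 m and height (world z) of hook_end below 0.03 m and linear speed of hook below 0.02 m/s); the robot touches nothing.
It fails at once if the hook presses or pulls on the unit, its tray or its loop with more than 14 N (contact force between hook and unit above 14 N).
It fails at once if the gripper or arm pushes on the unit or its tray (more than 2 N) (contact force between any of the fingers, the arm and unit above 2 N).
It fails at once if a bystander is shifted by more than 20 mm or knocked over (distance of any of mate, cup, sugar_bowl, mug, jar, teaspoon, thermos from where it was at the start of the episode above 0.02 m or angle between any of mate, cup, jar, thermos's own z axis and vertical above 0.5 rad).
It also fails if it takes over 69 s, if anything falls off the work surface, if the arm or the gripper's body presses on something with over 40 N, if the wrist force passes 120 N, or if a joint passes its speed limit or range.

## Working session

There is one attempt and no reset: what is moved stays moved. The work goes in short steps, Python scripts to look and compute and a shell command to move; the robot and the scene stay as the last step left them, time stands still between calls to the robot, and variables do not carry over. Pictures are saved under pics/ and viewed, at most 10 in all, crops included, and the job is handed in when it is done.

```bash
mkdir -p pics; ls; cat > h.py <<'E'
import numpy as np, cv2, json
from workcell import arm, eyes
def grab(n):
    im,d=eyes.grab_frame(n); p=eyes.camera_params(n); return im,d,p
def cloud(d,p):
    h,w=d.shape; f=h/2/np.tan(np.radians(p["vfov"])/2)
    v,u=np.mgrid[:h,:w]
    P=np.stack([(u-p["cx"])/f*d,-(v-p["cy"])/f*d,-d,np.ones_like(d)],-1)
    W=P@np.array(p["world_from_camera"]).T
    return np.where(d[...,None]>0,W[...,:3],np.nan)
E
python3 - <<'E'
from h import *
for n in ("scene","top"):
    im,d,p=grab(n); cv2.imwrite(f"pics/{n}0.png",im[...,::-1]); np.savez(f"{n}0.npz",im=im,d=d,W=cloud(d,p))
    print(n,p)
print(arm.get_state())
E
```

```text
pics
scene {'vfov': 52.61552902809465, 'cx': 254.53733045386065, 'cy': 188.2927635755218, 'world_from_camera': array([[-6.96272023e-01, -5.21981195e-01,  4.92687428e-01,
         1.12046195e+03],
       [ 7.17626690e-01, -5.20328584e-01,  4.62893183e-01,
         5.59055526e+02],
       [ 1.47378149e-02,  6.75865221e-01,  7.36877873e-01,
         1.05803411e+03],
       [ 0.00000000e+00,  0.00000000e+00,  0.00000000e+00,
         1.00000000e+00]])}
top {'vfov': 45.32756910140675, 'cx': 254.03754366900282, 'cy': 193.3954620009407, 'world_from_camera': array([[ 2.45274223e-02,  9.90014803e-01, -1.38813168e-01,
         3.24139402e+02],
       [-9.99636699e-01,  2.27361568e-02, -1.44754260e-02,
         1.91630844e+01],
       [-1.11748080e-02,  1.39117782e-01,  9.90212788e-01,
         1.83108439e+03],
       [ 0.00000000e+00,  0.00000000e+00,  0.00000000e+00,
         1.00000000e+00]])}
{'clock': 0.1, 'joints': array([-7.51601919e+01,  2.78892616e+00,  5.59968925e+00,  9.29323888e+01,
       -1.94221211e-04,  8.26764795e+01]), 'joint_velocities': array([-0.03124646, -0.0633311 ,  0.24911049, -0.01609152,  0.07970512,
        0.05102064]), 'effort': array([ 1.69667292e-03, -3.39852333e+01,  3.20935357e+01,  1.59066013e-02,
       -1.91587824e-04,  2.13052189e-06]), 'position': array([ 197.90342956, -485.72832318,  252.22375512]), 'ee_rot': array([[ 9.26112299e-01,  3.77247545e-01, -5.46954486e-04],
       [ 3.77247847e-01, -9.26110066e-01,  2.05109584e-03],
       [ 2.67230813e-04, -2.10588248e-03, -9.99997747e-01]]), 'contact_force': array([ 0.01864249,  0.37585052, -0.14432644]), 'wrist_torque': array([ 0.01739727, -0.03075709,  0.02717895]), 'finger_force': 0.0, 'width': 85.49672437096667}
```

View pics/scene0.png

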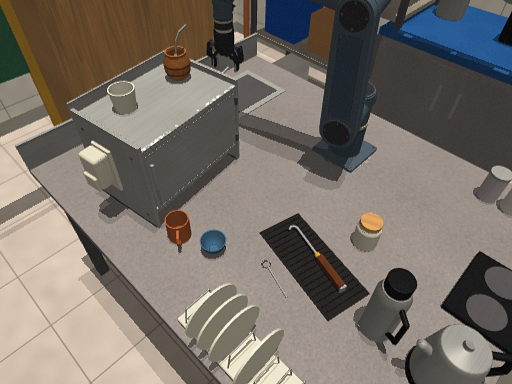

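View pics/top0.png

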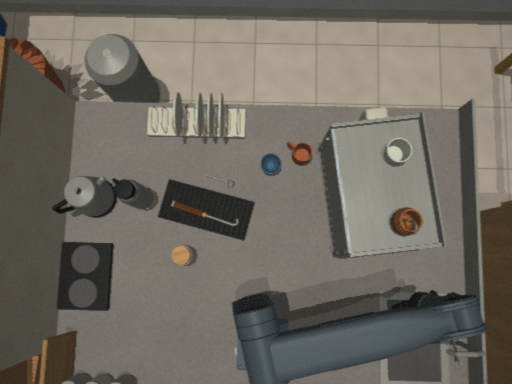

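The scene view shows the mat with the hook (grip near (330,270), end near (293,228)), with the jar and spoon to either side. In the top view the unit's front faces image left (world +y): its top spans (330,125)-(440,255), and the hook runs from (172,204) to (238,223).

```bash
python3 - <<'E'
from h import *
np.set_printoptions(precision=1,suppress=True)
def rect(pts,n):
    r=cv2.minAreaRect(pts.astype(np.float32)); print(n,r, len(pts)); print(cv2.boxPoints(r))
for n in ("top","scene"):
    z=np.load(n+"0.npz"); im,W=z["im"].astype(int),z["W"]; X,Y,Z=np.moveaxis(W,-1,0)
    if n=="top": roi=np.zeros(Z.shape,bool); roi[105:262,325:450]=1
    else: roi=np.zeros(Z.shape,bool); roi[55:150,70:240]=1
    m=roi&(abs(Z-355)<12)&(np.isfinite(Z)); rect(W[m][:,:2],n+" unit top"); print(np.median(Z[m]))
    # mat
    roi=np.zeros(Z.shape,bool)
    if n=="top": roi[175:245,150:262]=1
    else: roi[208:322,255:372]=1
    dark=(im.max(-1)<55)&roi&(abs(Z)<25)
    k=cv2.morphologyEx(dark.astype(np.uint8),cv2.MORPH_CLOSE,np.ones((5,5))); k=cv2.morphologyEx(k,cv2.MORPH_OPEN,np.ones((7,7)))
    c,l,s,_=cv2.connectedComponentsWithStats(k); b=1+s[1:,4].argmax(); m=(l==b)&np.isfinite(Z)
    rect(W[m][:,:2],n+" mat"); print("z",np.median(Z[m]))
    # hook: wood grip
    hsv=cv2.cvtColor(z["im"],cv2.COLOR_RGB2HSV).astype(int)
    g=roi&(hsv[...,1]>110)&((hsv[...,0]<15))&(Z<60); 
    rect(W[g][:,:2],n+" grip"); print("z",np.median(Z[g]))
    hull=cv2.morphologyEx(k,cv2.MORPH_CLOSE,np.ones((25,25)))
    r=(hull>0)&(im.max(-1)>90)&~g&(Z<60)
    v,u=np.nonzero(r); print(n,"rod",[(a,b,*W[b,a].round(0)) for a,b in zip(u,v)][::4])
E
python3 -c "
import cv2
for n,(a,b,c,d) in dict(scene=(205,325,245,385),top=(165,250,145,265)).items():
    im=cv2.imread(f'pics/{n}0.png')[a:b,c:d]; cv2.imwrite(f'pics/{n}0c.png',cv2.resize(im,None,fx=5,fy=5,interpolation=2))"
```

```text
top unit top ((574.3145751953125, -387.97808837890625), (440.75006103515625, 300.2499694824219), 7.874353408813477) 1426
[[ 335.5 -269.5]
 [ 376.6 -566.9]
 [ 813.2 -506.5]
 [ 772.  -209.1]]
353.7212941942862
top mat ((512.8211059570312, 236.7260284423828), (354.7648010253906, 156.1439971923828), 76.31377410888672) 3159
[[395.   82.9]
 [546.7  45.9]
 [630.6 390.6]
 [478.9 427.5]]
z 4.974937772706653
top grip ((511.3008117675781, 303.939697265625), (113.64209747314453, 26.345876693725586), 71.6422348022461) 176
[[480.9 254.2]
 [505.9 245.9]
 [541.7 353.7]
 [516.7 362. ]]
z 29.96545242574564
top rod [(np.int64(173), np.int64(201), np.float64(540.0), np.float64(367.0), np.float64(19.0)), (np.int64(174), np.int64(202), np.float64(535.0), np.float64(361.0), np.float64(29.0)), (np.int64(172), np.int64(204), np.float64(527.0), np.float64(368.0), np.float64(31.0)), (np.int64(173), np.int64(205), np.float64(523.0), np.float64(365.0), np.float64(28.0)), (np.int64(203), np.int64(213), np.float64(494.0), np.float64(244.0), np.float64(34.0)), (np.int64(203), np.int64(214), np.float64(491.0), np.fl
[... 4863 characters left out ...]
.int64(319), np.int64(254), np.float64(485.0), np.float64(247.0), np.float64(21.0)), (np.int64(317), np.int64(255), np.float64(495.0), np.float64(246.0), np.float64(26.0)), (np.int64(316), np.int64(256), np.float64(497.0), np.float64(244.0), np.float64(20.0)), (np.int64(343), np.int64(285), np.float64(527.0), np.float64(366.0), np.float64(31.0)), (np.int64(341), np.int64(286), np.float64(532.0), np.float64(363.0), np.float64(27.0)), (np.int64(345), np.int64(286), np.float64(525.0), np.float64(371.0), np.float64(30.0)), (np.int64(343), np.int64(287), np.float64(533.0), np.float64(370.0), np.float64(32.0)), (np.int64(341), np.int64(288), np.float64(538.0), np.float64(367.0), np.float64(29.0))]
```

View pics/scene0c.png

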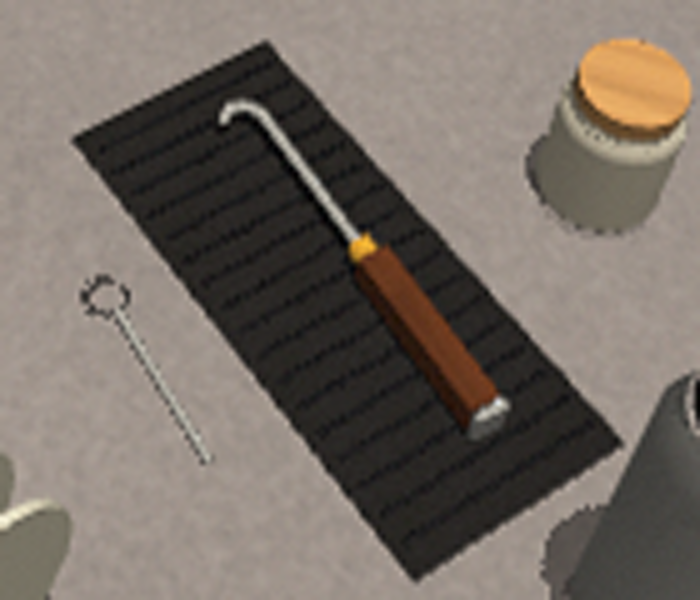

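The crop shows the J end turned to the spoon side (world +x), the brass ferrule at crop (362,248), and the jar right of the mat.

```bash
cat >> h.py <<'E'
C=np.array([574.5,-386.5]); UY=np.radians(-82.3); ux=np.array([np.cos(UY),np.sin(UY)]); uy=np.array([-ux[1],ux[0]])
def unit(x,y): return C+x*ux+y*uy
def to(x,y,z,head=None):
    s=arm.get_state(); R=s["ee_rot"]; d=R.T@(np.array([x,y,z])-s["position"])
    h0=np.degrees(np.arctan2(R[1,0],R[0,0])); t=0 if head is None else -((head-h0+180)%360-180)
    print("delta",d.round(1),"turn",round(t,1),"head0",round(h0,1),"pos",s["position"].round(1),"t",s["clock"])
E
python3 - <<'E'
from h import *
z=np.load("top0.npz"); W=z["W"]
for n,u,v in [("jar",182,255),("thermos",125,190),("bowl",271,163),("mug",302,153)]: print(n,W[v-3:v+4,u-3:u+4].reshape(-1,3).mean(0).round(0))
to(240,-150,252,47); to(502,285,252,72)
E
```

```text
jar [328. 307. 109.]
thermos [546. 490. 259.]
bowl [706. -20.   6.]
mug [ 750. -145.    4.]
delta [ 165.6 -295.     0.9] turn -24.8 head0 22.2 pos [ 197.9 -485.7  252.2] t 0.1
delta [ 572.4 -599.1    1.6] turn -49.8 head0 22.2 pos [ 197.9 -485.7  252.2] t 0.1
```

```bash
python3 -m inch '{"jaw":[1,1,1,1,1],"delta_pos":[[165,-295,0],[165,-295,0],[165,-295,0],[165,-295,0],[165,-295,0]],"turn":[-25,-25,-25,-25,-25]}'; python3 -c "
from h import *
to(502,285,200,72)"
```

```text
clock: 0.6
position: [228.4, -236.1, 252.6]
ee_rot: [[0.681, 0.733, -0.0], [0.733, -0.681, 0.001], [0.001, -0.001, -1.0]]
contact_force: [2.2, 0.5, 0.8]
width: 85.5
finger_force: 0.0
delta [ 567.9 -154.3   53.1] turn -24.9 head0 47.1 pos [ 228.4 -236.1  252.6] t 0.6
```

```bash
python3 -m inch '{"jaw":[1,1,1,1,1],"delta_pos":[[568,-154,53],[568,-154,53],[568,-154,53],[568,-154,53],[568,-154,53]],"turn":[-25,-25,-25,-25,-25]}' | head -2; python3 -c "
from h import *
to(502,285,110,72)"
```

```text
clock: 1.1
position: [344.7, -15.5, 230.6]
delta [334.3  57.6 120.6] turn 0.2 head0 72.2 pos [344.7 -15.5 230.6] t 1.1
```

```bash
python3 -m inch '{"jaw":[1,1,1,1,1],"delta_pos":[[334,58,120],[334,58,120],[334,58,120],[334,58,120],[334,58,120]],"turn":[0,0,0,0,0]}' | head -2; python3 -c "
from h import *
to(502,285,80,71.8)"
```

```text
clock: 1.6
position: [454.0, 193.2, 146.3]
delta [102.1  17.7  66.2] turn 0.4 head0 72.2 pos [454.  193.2 146.3] t 1.6
```

```bash
python3 -m inch '{"jaw":[1,1,1,1,1],"delta_pos":[[102,18,66],[102,18,66],[102,18,66],[102,18,66],[102,18,66]],"turn":[0.4,0.4,0.4,0.4,0.4]}' | head -2; python3 -c "
from h import *
to(502,285,29,71.8)
im,d,p=grab('scene'); cv2.imwrite('pics/pre.png',cv2.resize(im[190:330,230:400,::-1],None,fx=4,fy=4,interpolation=2))"
```

```text
clock: 2.1
position: [501.4, 282.3, 80.6]
delta [ 2.9 -0.1 51.6] turn -0.0 head0 71.8 pos [501.4 282.3  80.6] t 2.1
```

View pics/pre.png

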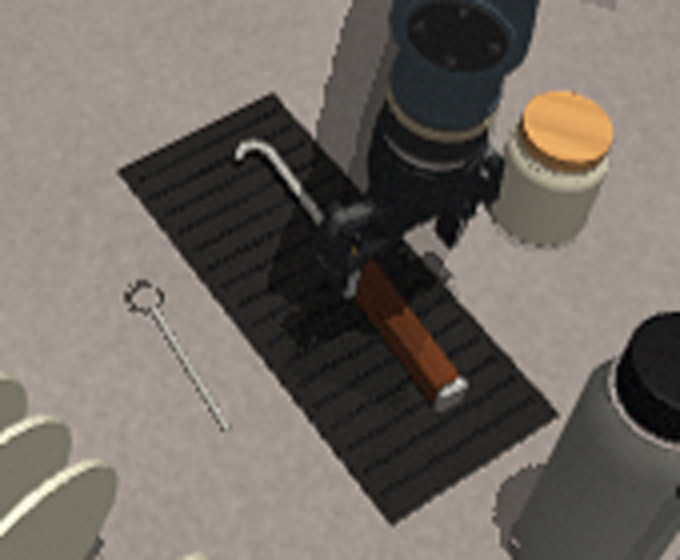

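The open fingers straddle the grip: one at crop (350,280), the other near (455,230), grip axis between. Descending.

```bash
python3 -m inch '{"jaw":[1,1,1,1,1],"delta_pos":[[1.5,0,25],[3,0,40],[3,0,48],[3,0,51],[3,0,51]],"turn":[0,0,0,0,0]}'; python3 -m inch '{"jaw":[-1,-1,-1,-1,-1],"delta_pos":[[0,0,0],[0,0,0],[0,0,0],[0,0,0],[0,0,0]],"turn":[0,0,0,0,0]}';python3 -m inch '{"jaw":[-1,-1,-1,-1,-1],"delta_pos":[[0,0,0],[0,0,0],[0,0,0],[0,0,0],[0,0,0]],"turn":[0,0,0,0,0]}'
```

```text
clock: 2.65
position: [503.0, 285.1, 30.5]
ee_rot: [[0.313, 0.95, -0.0], [0.95, -0.313, -0.0], [-0.0, -0.0, -1.0]]
contact_force: [0.9, 0.3, 0.4]
width: 85.5
finger_force: 0.0
clock: 3.15
position: [503.8, 285.8, 31.2]
ee_rot: [[0.313, 0.95, 0.001], [0.95, -0.313, 0.001], [0.001, 0.001, -1.0]]
contact_force: [0.2, -0.6, -2.1]
width: 23.0
finger_force: 60.4
clock: 3.65
position: [503.8, 285.8, 31.1]
ee_rot: [[0.313, 0.95, 0.001], [0.95, -0.313, 0.001], [0.001, 0.001, -1.0]]
contact_force: [0.4, 0.7, 4.2]
width: 23.1
finger_force: 61.1
```

```bash
python3 -m inch '{"jaw":[-1,-1,-1,-1,-1],"delta_pos":[[0,0,-10],[0,0,-30],[0,0,-60],[0,0,-90],[0,0,-90]],"turn":[0,0,0,0,0]}'; python3 - <<'E'
from h import *
im,d,p=grab('scene'); cv2.imwrite('pics/lift.png',cv2.resize(im[170:310,220:390,::-1],None,fx=4,fy=4,interpolation=2)); np.savez("lift.npz",im=im,d=d,W=cloud(d,p))
E
```

```text
clock: 4.15
position: [505.3, 286.5, 125.0]
ee_rot: [[0.313, 0.95, 0.006], [0.95, -0.313, 0.003], [0.005, 0.005, -1.0]]
contact_force: [1.5, 0.2, -1.5]
width: 22.8
finger_force: 60.6
```

View pics/lift.png

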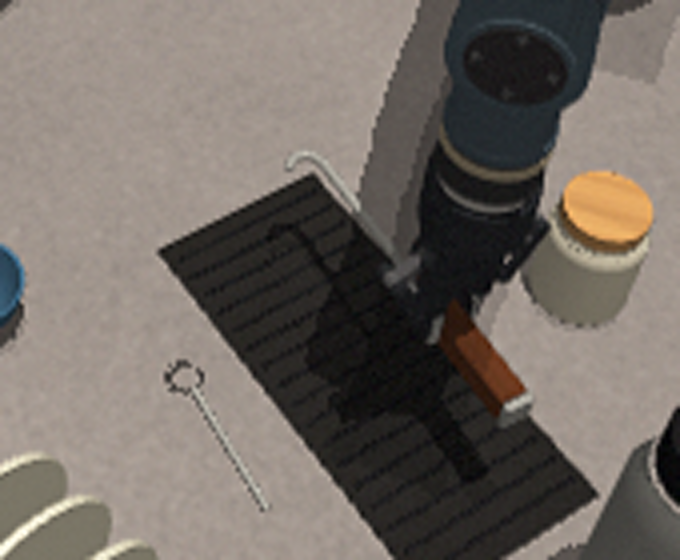

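Hook is held: J end at crop (292,160), butt at (515,405). I'll measure its offset relative to the TCP from this frame.

```bash
python3 - <<'E'
from h import *
z=np.load("lift.npz"); W=z["W"]; im=z["im"].astype(int); s=arm.get_state(); R=s["ee_rot"]; print(s["position"].round(1))
T=(W-s["position"])@R
hx,hy,up=-T[...,0],T[...,1],-T[...,2]   # along hook x, hook y, up, from TCP
m=np.zeros(hx.shape,bool); m[200:245,288:325]=1
m&=(W[...,2]>75)&(hx>30)&(abs(hy)<45)
for a in range(40,200,15):
    q=m&(hx>=a)&(hx<a+15)
    if q.any(): print(a,q.sum(),"hy",np.percentile(hy[q],[5,50,95]).round(1),"up",np.percentile(up[q],[50,95]).round(1))
print("max hx",np.percentile(hx[m],[95,99,100]).round(1))
m=np.zeros(hx.shape,bool); m[240:285,325:365]=1; m&=(W[...,2]>80)&(hx<-20)&(abs(hy)<20)
for a in range(-110,-20,15):
    q=m&(hx>=a)&(hx<a+15)
    if q.any(): print(a,q.sum(),"hy",np.percentile(hy[q],[5,50,95]).round(1),"up",np.percentile(up[q],[50,90]).round(1))
print("min hx",hx[m].min())
to(*unit(-360,-105),100,97.7)
E
```

```text
[504.3 286.  122.4]
40 2 hy [-0.7  0.8  2.2] up [-8.2 -7.7]
55 12 hy [-2.   1.1  3.3] up [-8.3 -5.3]
70 12 hy [-2.6  1.4  4.4] up [-7.8 -6.4]
85 12 hy [-1.8  1.9  5.2] up [-8.1 -6. ]
100 12 hy [-3.2  1.3  4.8] up [-8.3 -5.2]
115 11 hy [-2.   1.1  3.7] up [-8.1 -7.1]
130 11 hy [-1.2  1.8  4.5] up [-7.5 -4.9]
145 10 hy [-1.8  2.4  3.8] up [-8.5 -5.5]
160 23 hy [-1.6  9.8 27.9] up [-9.4 -5. ]
175 5 hy [10.5 14.9 20.1] up [-9.1 -8.8]
max hx [174.1 178.  179.4]
-95 61 hy [-9.   2.9 11.4] up [-1.8  3.6]
-80 60 hy [-8.8  6.4 12.3] up [1.1 4.2]
-65 55 hy [-8.   7.3 12.9] up [1.6 4.1]
-50 52 hy [-9.2  6.8 12.7] up [0.2 3.4]
-35 59 hy [-9.1  7.2 12.9] up [1.1 4.7]
min hx -92.08551970578215
delta [-339.    25.3   21.7] turn -25.9 head0 71.8 pos [504.3 286.  122.4] t 4.2
```

```bash
python3 - <<'E'
from h import *
W=np.load("scene0.npz")["W"]; d=W[...,:2]-C; fx=d@ux; fy=d@uy; z=W[...,2]
m=(abs(fx+150)<12)&(z>30)&(z<330)&(abs(fy)<200)
for zl in range(30,330,50):
    q=m&(z>=zl)&(z<zl+50); print(zl,q.sum(),np.percentile(fx[q],[10,25,50,75,90]).round(1))
q=m&(z>90)&(z<330); r=q&(abs(fx-np.median(fx[q]))<4)
print("fit fx=a*fy+b*z+c",np.linalg.lstsq(np.c_[fy[r],z[r],np.ones(r.sum())],fx[r],rcond=None)[0])
s=(abs(fy-220)<12)&(z>30)&(z<330)&(fx<140)&(fx>-140); print("side",s.sum(),np.percentile(fy[s],[10,50,90]).round(1))
W=np.load("top0.npz")["W"]; d=W[...,:2]-C; fx=d@ux; fy=d@uy; z=W[...,2]
m=(abs(z-355)<12)&(abs(fy)<180); print("top cam x edges",[(fx[m&(abs(fy-a)<20)].min().round(1),fx[m&(abs(fy-a)<20)].max().round(1)) for a in (-150,-75,0,75,150)])
E
```

```text
30 135 [-153.3 -152.  -151.1 -150.3 -149.7]
80 893 [-153.1 -152.2 -151.2 -150.1 -148.9]
130 954 [-153.3 -152.3 -151.4 -150.3 -149.4]
180 1024 [-153.5 -152.4 -151.4 -150.4 -149.5]
230 1154 [-153.3 -152.3 -151.3 -150.3 -149.5]
280 1263 [-152.9 -152.  -151.1 -150.1 -149.2]
fit fx=a*fy+b*z+c [-1.2679971e-03  1.1975420e-03 -1.5147917e+02]
side 2401 [218.7 220.  222.4]
top cam x edges [(np.float64(-102.3), np.float64(152.0)), (np.float64(-108.8), np.float64(148.4)), (np.float64(-141.2), np.float64(147.9)), (np.float64(-130.4), np.float64(148.6)), (np.float64(-120.0), np.float64(148.2))]
```

```bash
echo 'C=C-1.3*ux' >> h.py; python3 -m inch '{"jaw":[-1,-1,-1,-1,-1],"delta_pos":[[-330,25,50],[-330,25,50],[-330,25,50],[-330,25,50],[-330,25,50]],"turn":[-26,-26,-26,-26,-26]}' | head -2; python3 -c "
from h import *
to(*unit(-380,-102),52,97.7)"
```

```text
clock: 4.7
position: [442.7, 50.8, 81.2]
delta [-69.7 -30.   29.3] turn 0.1 head0 97.8 pos [442.7  50.8  81.2] t 4.7
```

```bash
python3 -m inch '{"jaw":[-1,-1,-1,-1,-1],"delta_pos":[[-35,-15,15],[-70,-30,25],[-70,-30,29],[-70,-30,29],[-70,-30,29]],"turn":[0,0,0,0,0]}' | head -2; python3 -c "
from h import *
to(*unit(-270.5,-102),52,97.7); s=arm.get_state(); print(s['contact_force'],s['wrist_torque'])"
```

```text
clock: 5.2
position: [424.4, -20.4, 54.1]
delta [-111.1   -2.5    1.9] turn 0.1 head0 97.8 pos [424.4 -20.4  54.1] t 5.2
[ 0.39411242 -0.24904487 -2.63115424] [0.08168164 0.01863531 0.00384758]
```

```bash
cat > chk.py <<'E'
# print tool-relevant forces in unit axes; exit 1 if a force/torque change exceeds the threshold (args: Fx, Fy, Tz)
import sys; from h import *
s=arm.get_state(); f=s["contact_force"]; p=s["position"][:2]-C
fx,fy,tz=f[:2]@ux,f[:2]@uy,s["wrist_torque"][2]
print(round(s["clock"],2),"unit",(p@ux).round(1),(p@uy).round(1),"z",s["position"][2].round(1),"F",fx.round(2),fy.round(2),f[2].round(2),"Tz",tz.round(3))
lim=[float(a) for a in sys.argv[1:]] or [99]*3
sys.exit(int(abs(fx)>lim[0] or abs(fy)>lim[1] or abs(tz)>lim[2]))
E
python3 -m inch '{"jaw":[-1,-1,-1,-1,-1],"delta_pos":[[-20,0,1],[-45,-1,2],[-70,-2,2],[-90,-2,2],[-100,-2,2]],"turn":[0,0,0,0,0]}' >/dev/null; python3 chk.py;  python3 -m inch '{"jaw":[-1,-1,-1,-1,-1],"delta_pos":[[-8,0,0],[-10,0,0],[-10,0,0],[-10,0,0],[-10,0,0]],"turn":[0,0,0,0,0]}' >/dev/null; python3 chk.py; python3 -c "
from h import *
to(*unit(-270.5,-102),52,97.7)"
```

```text
5.7 unit -280.3 -99.8 z 53.5 F -0.1 0.46 -2.43 Tz -0.035
6.2 unit -271.4 -100.8 z 53.1 F -0.09 0.42 -1.73 Tz -0.011
delta [-0.9 -1.2  1.1] turn 0.1 head0 97.8 pos [ 438.1 -129.8   53.1] t 6.2
```

```bash
L="2.5 2 0.15"
python3 -m inch '{"jaw":[-1,-1,-1,-1,-1],"delta_pos":[[0,1,0],[0,2,0],[0,4,0],[0,5,0],[0,6,0]],"turn":[0,0,0,0,0]}' >/dev/null; python3 chk.py $L &&
python3 -m inch '{"jaw":[-1,-1,-1,-1,-1],"delta_pos":[[0,1,0],[0,2,0],[0,4,0],[0,5,0],[0,6,0]],"turn":[0,0,0,0,0]}' >/dev/null && python3 chk.py $L &&
python3 -m inch '{"jaw":[-1,-1,-1,-1,-1],"delta_pos":[[0,1,0],[0,2,0],[0,4,0],[0,5,0],[0,6,0]],"turn":[0,0,0,0,0]}' >/dev/null && python3 chk.py $L &&
python3 -m inch '{"jaw":[-1,-1,-1,-1,-1],"delta_pos":[[0,1,0],[0,2,0],[0,4,0],[0,5,0],[0,6,0]],"turn":[0,0,0,0,0]}' >/dev/null && python3 chk.py $L &&
python3 -m inch '{"jaw":[-1,-1,-1,-1,-1],"delta_pos":[[0,1,0],[0,2,0],[0,4,0],[0,5,0],[0,6,0]],"turn":[0,0,0,0,0]}' >/dev/null && python3 chk.py $L &&
python3 -m inch '{"jaw":[-1,-1,-1,-1,-1],"delta_pos":[[0,1,0],[0,2,0],[0,4,0],[0,5,0],[0,6,0]],"turn":[0,0,0,0,0]}' >/dev/null && python3 chk.py $L
```

```text
6.7 unit -270.7 -94.6 z 53.2 F 0.11 0.71 -2.08 Tz 0.02
7.2 unit -270.7 -88.6 z 53.2 F 0.04 0.4 -1.98 Tz -0.007
7.7 unit -270.7 -82.7 z 53.2 F 0.15 -0.55 -1.18 Tz -0.012
8.2 unit -270.7 -76.6 z 53.2 F -0.02 -0.28 -1.69 Tz 0.043
8.7 unit -270.7 -70.6 z 53.2 F 0.36 0.09 -3.35 Tz 0.042
9.2 unit -270.7 -64.7 z 53.2 F -0.86 0.06 -2.03 Tz 0.022
```

```bash
L="2.5 2 0.15"
python3 -m inch '{"jaw":[-1,-1,-1,-1,-1],"delta_pos":[[0,1,0],[0,2,0],[0,4,0],[0,5,0],[0,6,0]],"turn":[0,0,0,0,0]}' >/dev/null; python3 chk.py $L &&
python3 -m inch '{"jaw":[-1,-1,-1,-1,-1],"delta_pos":[[0,1,0],[0,2,0],[0,4,0],[0,5,0],[0,6,0]],"turn":[0,0,0,0,0]}' >/dev/null && python3 chk.py $L &&
python3 -m inch '{"jaw":[-1,-1,-1,-1,-1],"delta_pos":[[0,1,0],[0,2,0],[0,4,0],[0,5,0],[0,6,0]],"turn":[0,0,0,0,0]}' >/dev/null && python3 chk.py $L &&
python3 -m inch '{"jaw":[-1,-1,-1,-1,-1],"delta_pos":[[0,1,0],[0,2,0],[0,4,0],[0,5,0],[0,6,0]],"turn":[0,0,0,0,0]}' >/dev/null && python3 chk.py $L &&
python3 -m inch '{"jaw":[-1,-1,-1,-1,-1],"delta_pos":[[0,1,0],[0,2,0],[0,4,0],[0,5,0],[0,6,0]],"turn":[0,0,0,0,0]}' >/dev/null && python3 chk.py $L &&
python3 -m inch '{"jaw":[-1,-1,-1,-1,-1],"delta_pos":[[0,1,0],[0,2,0],[0,4,0],[0,5,0],[0,6,0]],"turn":[0,0,0,0,0]}' >/dev/null && python3 chk.py $L &&
python3 -m inch '{"jaw":[-1,-1,-1,-1,-1],"delta_pos":[[0,1,0],[0,2,0],[0,4,0],[0,5,0],[0,6,0]],"turn":[0,0,0,0,0]}' >/dev/null && python3 chk.py $L &&
python3 -m inch '{"jaw":[-1,-1,-1,-1,-1],"delta_pos":[[0,1,0],[0,2,0],[0,4,0],[0,5,0],[0,6,0]],"turn":[0,0,0,0,0]}' >/dev/null && python3 chk.py $L
```

```text
9.7 unit -270.7 -58.7 z 53.2 F 0.81 -1.1 -1.21 Tz -0.047
10.2 unit -270.7 -52.6 z 53.2 F 0.0 -0.17 -2.18 Tz -0.007
10.7 unit -270.7 -46.7 z 53.2 F 0.29 0.36 -1.25 Tz -0.026
11.2 unit -270.7 -40.6 z 53.2 F 1.05 -0.16 -3.36 Tz 0.019
11.7 unit -270.7 -34.6 z 53.2 F 1.26 0.3 -1.77 Tz -0.006
12.2 unit -270.7 -28.6 z 53.2 F -0.02 0.23 -2.89 Tz 0.05
12.7 unit -270.8 -22.7 z 53.2 F -0.24 0.03 -2.3 Tz -0.016
13.2 unit -270.8 -16.7 z 53.2 F 0.59 -0.22 -1.53 Tz -0.009
```

```bash
L="2.5 2 0.15"
python3 -m inch '{"jaw":[-1,-1,-1,-1,-1],"delta_pos":[[0,1,0],[0,2,0],[0,4,0],[0,5,0],[0,6,0]],"turn":[0,0,0,0,0]}' >/dev/null; python3 chk.py $L &&
python3 -m inch '{"jaw":[-1,-1,-1,-1,-1],"delta_pos":[[0,1,0],[0,2,0],[0,4,0],[0,5,0],[0,6,0]],"turn":[0,0,0,0,0]}' >/dev/null && python3 chk.py $L &&
python3 -m inch '{"jaw":[-1,-1,-1,-1,-1],"delta_pos":[[0,1,0],[0,2,0],[0,4,0],[0,5,0],[0,6,0]],"turn":[0,0,0,0,0]}' >/dev/null && python3 chk.py $L &&
python3 -m inch '{"jaw":[-1,-1,-1,-1,-1],"delta_pos":[[0,1,0],[0,2,0],[0,4,0],[0,5,0],[0,6,0]],"turn":[0,0,0,0,0]}' >/dev/null && python3 chk.py $L &&
python3 -m inch '{"jaw":[-1,-1,-1,-1,-1],"delta_pos":[[0,1,0],[0,2,0],[0,4,0],[0,5,0],[0,6,0]],"turn":[0,0,0,0,0]}' >/dev/null && python3 chk.py $L &&
python3 -m inch '{"jaw":[-1,-1,-1,-1,-1],"delta_pos":[[0,1,0],[0,2,0],[0,4,0],[0,5,0],[0,6,0]],"turn":[0,0,0,0,0]}' >/dev/null && python3 chk.py $L &&
python3 -m inch '{"jaw":[-1,-1,-1,-1,-1],"delta_pos":[[0,1,0],[0,2,0],[0,4,0],[0,5,0],[0,6,0]],"turn":[0,0,0,0,0]}' >/dev/null && python3 chk.py $L &&
python3 -m inch '{"jaw":[-1,-1,-1,-1,-1],"delta_pos":[[0,1,0],[0,2,0],[0,4,0],[0,5,0],[0,6,0]],"turn":[0,0,0,0,0]}' >/dev/null && python3 chk.py $L
```

```text
13.7 unit -270.8 -10.7 z 53.2 F -0.76 -0.5 -3.01 Tz -0.013
14.2 unit -270.8 -4.6 z 53.2 F 0.77 0.51 -2.29 Tz 0.01
14.7 unit -270.8 1.3 z 53.2 F 1.28 0.25 -2.42 Tz -0.001
15.2 unit -270.8 7.3 z 53.2 F 1.2 -0.75 -1.85 Tz 0.034
15.7 unit -270.8 13.4 z 53.2 F -0.86 -0.16 -1.69 Tz -0.041
16.2 unit -270.8 18.6 z 52.9 F -0.51 -1.42 -1.52 Tz -0.326
```

```bash
L="2.5 2 0.2"
python3 -m inch '{"jaw":[-1,-1,-1,-1,-1],"delta_pos":[[0,-2,0],[0,-4,0],[0,-6,0],[0,-6,0],[0,-6,0]],"turn":[0,0,0,0,0]}' >/dev/null; python3 chk.py $L &&
python3 -m inch '{"jaw":[-1,-1,-1,-1,-1],"delta_pos":[[2,0,0],[4,0,0],[6,0,0],[8,0,0],[9,0,0]],"turn":[0,0,0,0,0]}' >/dev/null && python3 chk.py $L &&
python3 -m inch '{"jaw":[-1,-1,-1,-1,-1],"delta_pos":[[1,0,0],[2,0,0],[2,0,0],[3,0,0],[3,0,0]],"turn":[0,0,0,0,0]}' >/dev/null && python3 chk.py $L &&
python3 -m inch '{"jaw":[-1,-1,-1,-1,-1],"delta_pos":[[1,0,0],[2,0,0],[2,0,0],[3,0,0],[3,0,0]],"turn":[0,0,0,0,0]}' >/dev/null && python3 chk.py $L &&
python3 -m inch '{"jaw":[-1,-1,-1,-1,-1],"delta_pos":[[1,0,0],[2,0,0],[2,0,0],[3,0,0],[3,0,0]],"turn":[0,0,0,0,0]}' >/dev/null && python3 chk.py $L &&
python3 -m inch '{"jaw":[-1,-1,-1,-1,-1],"delta_pos":[[1,0,0],[2,0,0],[2,0,0],[3,0,0],[3,0,0]],"turn":[0,0,0,0,0]}' >/dev/null && python3 chk.py $L &&
python3 -m inch '{"jaw":[-1,-1,-1,-1,-1],"delta_pos":[[1,0,0],[2,0,0],[2,0,0],[3,0,0],[3,0,0]],"turn":[0,0,0,0,0]}' >/dev/null && python3 chk.py $L
```

```text
16.7 unit -270.8 13.3 z 53.3 F 0.45 0.16 -2.04 Tz -0.006
17.2 unit -280.1 13.2 z 53.2 F -0.36 -0.11 -2.01 Tz 0.01
17.7 unit -282.9 13.2 z 53.2 F -0.21 -0.4 -1.85 Tz -0.006
18.2 unit -285.9 13.2 z 53.2 F 0.46 0.22 -2.11 Tz 0.047
18.7 unit -288.9 13.2 z 53.2 F 0.22 0.31 -1.34 Tz 0.114
19.2 unit -291.9 13.2 z 53.2 F -0.18 -0.09 -2.32 Tz -0.066
19.7 unit -294.9 13.2 z 53.2 F -0.55 -0.13 -2.44 Tz -0.031
```

```bash
L="2.5 2 0.2"
python3 -m inch '{"jaw":[-1,-1,-1,-1,-1],"delta_pos":[[1,0,0],[2,0,0],[2,0,0],[3,0,0],[3,0,0]],"turn":[0,0,0,0,0]}' >/dev/null; python3 chk.py $L &&
python3 -m inch '{"jaw":[-1,-1,-1,-1,-1],"delta_pos":[[1,0,0],[2,0,0],[2,0,0],[3,0,0],[3,0,0]],"turn":[0,0,0,0,0]}' >/dev/null && python3 chk.py $L &&
python3 -m inch '{"jaw":[-1,-1,-1,-1,-1],"delta_pos":[[1,0,0],[2,0,0],[2,0,0],[3,0,0],[3,0,0]],"turn":[0,0,0,0,0]}' >/dev/null && python3 chk.py $L
```

```text
20.2 unit -297.3 13.2 z 53.3 F 4.5 -0.42 -2.14 Tz -0.126
```

```bash
L="9 4 0.6"
python3 -m inch '{"jaw":[-1,-1,-1,-1,-1],"delta_pos":[[1,0,0],[2,0,0],[3,0,0],[4,0,0],[5,0,0]],"turn":[0,0,0,0,0]}' >/dev/null; python3 chk.py $L &&
python3 -m inch '{"jaw":[-1,-1,-1,-1,-1],"delta_pos":[[2,0,0],[4,0,0],[6,0,0],[8,0,0],[10,0,0]],"turn":[0,0,0,0,0]}' >/dev/null && python3 chk.py $L &&
python3 -m inch '{"jaw":[-1,-1,-1,-1,-1],"delta_pos":[[2,0,0],[5,0,0],[8,0,0],[11,0,0],[14,0,0]],"turn":[0,0,0,0,0]}' >/dev/null && python3 chk.py $L &&
python3 -m inch '{"jaw":[-1,-1,-1,-1,-1],"delta_pos":[[3,0,0],[6,0,0],[9,0,0],[12,0,0],[15,0,0]],"turn":[0,0,0,0,0]}' >/dev/null && python3 chk.py $L
```

```text
20.7 unit -302.9 13.2 z 53.3 F 4.12 -0.57 -2.95 Tz -0.234
21.2 unit -313.0 13.2 z 53.2 F 5.13 -0.92 -1.5 Tz -0.235
21.7 unit -327.0 13.1 z 53.2 F 4.24 -0.79 -1.92 Tz -0.243
22.2 unit -342.1 13.1 z 53.2 F 4.83 -1.71 -1.81 Tz -0.241
```

```bash
L="8.5 4 0.6"
python3 -m inch '{"jaw":[-1,-1,-1,-1,-1],"delta_pos":[[3,0,0],[6,0,0],[9,0,0],[12,0,0],[15,0,0]],"turn":[0,0,0,0,0]}' >/dev/null; python3 chk.py $L &&
python3 -m inch '{"jaw":[-1,-1,-1,-1,-1],"delta_pos":[[3,0,0],[6,0,0],[9,0,0],[12,0,0],[15,0,0]],"turn":[0,0,0,0,0]}' >/dev/null && python3 chk.py $L &&
python3 -m inch '{"jaw":[-1,-1,-1,-1,-1],"delta_pos":[[3,0,0],[6,0,0],[9,0,0],[12,0,0],[15,0,0]],"turn":[0,0,0,0,0]}' >/dev/null && python3 chk.py $L &&
python3 -m inch '{"jaw":[-1,-1,-1,-1,-1],"delta_pos":[[3,0,0],[6,0,0],[9,0,0],[11,0,0],[13,0,0]],"turn":[0,0,0,0,0]}' >/dev/null && python3 chk.py $L &&
python3 -m inch '{"jaw":[-1,-1,-1,-1,-1],"delta_pos":[[1,0,0],[2,0,0],[3,0,0],[4,0,0],[5,0,0]],"turn":[0,0,0,0,0]}' >/dev/null && python3 chk.py $L
```

```text
22.7 unit -357.1 13.1 z 53.2 F 4.6 -2.06 -1.82 Tz -0.247
23.2 unit -372.0 13.0 z 53.2 F 5.7 -0.62 -0.65 Tz -0.218
23.7 unit -387.1 13.0 z 53.2 F 3.97 -0.11 -1.61 Tz -0.269
24.2 unit -400.1 13.0 z 53.2 F 5.09 -1.17 -1.91 Tz -0.305
24.7 unit -404.9 13.0 z 53.2 F 4.0 -1.65 -2.3 Tz -0.296
```

```bash
L="7.5 4 0.6"; python3 chk.py $L &&
python3 -m inch '{"jaw":[-1,-1,-1,-1,-1],"delta_pos":[[1,0,0],[1,0,0],[2,0,0],[2,0,0],[3,0,0]],"turn":[0,0,0,0,0]}' >/dev/null && python3 chk.py $L &&
python3 -m inch '{"jaw":[-1,-1,-1,-1,-1],"delta_pos":[[0,0,0],[1,0,0],[1,0,0],[2,0,0],[2,0,0]],"turn":[0,0,0,0,0]}' >/dev/null && python3 chk.py $L &&
python3 -m inch '{"jaw":[-1,-1,-1,-1,-1],"delta_pos":[[0,0,0],[1,0,0],[1,0,0],[2,0,0],[2,0,0]],"turn":[0,0,0,0,0]}' >/dev/null && python3 chk.py $L
```

```text
24.7 unit -404.9 13.0 z 53.2 F 4.0 -1.65 -2.3 Tz -0.296
25.2 unit -407.7 13.1 z 53.2 F 3.7 -0.65 -1.28 Tz -0.331
25.7 unit -410.0 13.1 z 53.2 F 3.97 -1.82 -1.0 Tz -0.353
26.2 unit -411.9 13.0 z 53.2 F 3.28 -1.23 -2.31 Tz -0.328
```

```bash
L="7 4 0.6"; 
python3 -m inch '{"jaw":[-1,-1,-1,-1,-1],"delta_pos":[[0,0,0],[1,0,0],[1,0,0],[2,0,0],[2,0,0]],"turn":[0,0,0,0,0]}' >/dev/null; python3 chk.py $L &&
python3 -m inch '{"jaw":[-1,-1,-1,-1,-1],"delta_pos":[[0,0,0],[1,0,0],[1,0,0],[2,0,0],[2,0,0]],"turn":[0,0,0,0,0]}' >/dev/null && python3 chk.py $L &&
python3 -m inch '{"jaw":[-1,-1,-1,-1,-1],"delta_pos":[[0,0,0],[1,0,0],[1,0,0],[1.5,0,0],[1.5,0,0]],"turn":[0,0,0,0,0]}' >/dev/null && python3 chk.py $L &&
python3 -m inch '{"jaw":[-1,-1,-1,-1,-1],"delta_pos":[[0,0,0],[1,0,0],[1,0,0],[1,0,0],[1,0,0]],"turn":[0,0,0,0,0]}' >/dev/null && python3 chk.py $L 
python3 - <<'E'
from h import *
im,d,p=grab('scene'); W=cloud(d,p); q=W[...,:2]-C; fx=q@ux; fy=q@uy; z=W[...,2]
m=(fx<-152)&(fx>-260)&(abs(fy-22)<130)&(z>15)&(z<70)
r=m&(abs(z-56)<6)&(fx>-215); print(r.sum(), np.percentile(fx[r],[1,5,10]) if r.any() else 0, np.percentile(fy[r],[2,98]) if r.any() else 0)
cv2.imwrite('pics/out.png',cv2.resize(im[110:260,100:300,::-1],None,fx=4,fy=4,interpolation=2))
E
```

```text
26.7 unit -414.0 13.0 z 53.2 F 4.11 -2.24 -2.23 Tz -0.272
27.2 unit -415.5 13.1 z 53.2 F 5.11 -1.03 -3.27 Tz -0.315
27.7 unit -415.7 13.2 z 53.2 F 9.36 -0.58 -3.27 Tz -0.316
223 [-209.15222697 -203.57952666 -202.4366696 ] [-86.01520536 137.36239972]
```

View pics/out.png

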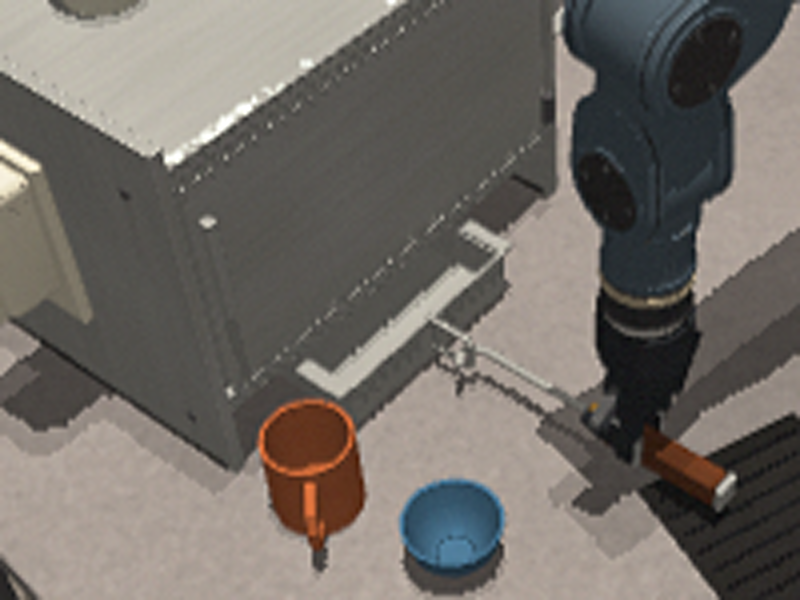

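The tray is out (rim front around crop (340,390)–(500,250), wall at unit x ≈ -202, i.e. ~130 mm drawn), the hook is in the loop at (455,355), and the force rise shows it is at the stop. Unhooking.

```bash
L="2.5 2 0.2"
python3 -m inch '{"jaw":[-1,-1,-1,-1,-1],"delta_pos":[[-3,0,0],[-6,0,0],[-10,0,0],[-14,0,0],[-14,0,0]],"turn":[0,0,0,0,0]}' >/dev/null; python3 chk.py $L &&
python3 -m inch '{"jaw":[-1,-1,-1,-1,-1],"delta_pos":[[0,-2,0],[0,-5,0],[0,-9,0],[0,-14,0],[0,-14,0]],"turn":[0,0,0,0,0]}' >/dev/null && python3 chk.py $L &&
python3 -m inch '{"jaw":[-1,-1,-1,-1,-1],"delta_pos":[[0,-6,0],[0,-14,0],[0,-22,0],[0,-28,0],[0,-28,0]],"turn":[0,0,0,0,0]}' >/dev/null && python3 chk.py $L &&
python3 -m inch '{"jaw":[-1,-1,-1,-1,-1],"delta_pos":[[10,0,0],[30,0,0],[50,0,0],[70,0,0],[80,0,-5]],"turn":[0,0,0,0,0]}' >/dev/null && python3 chk.py $L
python3 -c "
from h import *
to(504,286,125,71.8)"
```

```text
28.25 unit -403.2 13.4 z 53.4 F 0.03 0.27 -2.07 Tz -0.019
28.75 unit -403.5 -1.9 z 53.0 F -0.24 0.22 -3.21 Tz 0.026
29.25 unit -403.4 -30.1 z 53.0 F 0.55 -0.42 -1.88 Tz -0.004
29.75 unit -485.3 -29.7 z 57.7 F 1.08 -0.55 -1.47 Tz -0.014
delta [189.2  50.4 -67.2] turn 26.1 head0 97.9 pos [479.9  91.7  57.7] t 29.75
```

```bash

python3 -m inch '{"jaw":[-1,-1,-1,-1,-1],"delta_pos":[[25,5,-35],[70,18,-67],[110,30,-67],[150,40,-67],[189,50,-67]],"turn":[0,6,12,19,26]}' |head -2
python3 -m inch '{"jaw":[-1,-1,-1,-1,-1],"delta_pos":[[0,0,0],[0,0,0],[0,0,0],[0,0,0],[0,0,0]],"turn":[0,0,0,0,0]}' |head -2
python3 - <<'E'
from h import *
im,d,p=grab('scene'); W=cloud(d,p); s=arm.get_state(); R=s["ee_rot"]
T=(W-s["position"])@R; hx,hy,up=-T[...,0],T[...,1],-T[...,2]
m=np.zeros(hx.shape,bool); m[195:250,280:330]=1; m&=(W[...,2]>75)&(hx>30)&(abs(hy)<45)
for a in range(55,185,20):
    q=m&(hx>=a)&(hx<a+20)
    if q.any(): print(a,q.sum(),"hy",np.median(hy[q]).round(1),"up",np.median(up[q]).round(1))
print(hx[m].max() if m.any() else 0)
cv2.imwrite('pics/back.png',cv2.resize(im[170:310,220:390,::-1],None,fx=4,fy=4,interpolation=2))
to(504,286,31,71.8)
E
```

```text
clock: 30.25
position: [505.6, 286.2, 126.5]
clock: 30.75
position: [505.0, 282.7, 125.4]
55 16 hy 0.8 up -10.6
75 15 hy 1.2 up -10.1
95 15 hy 2.2 up -9.8
115 15 hy 0.9 up -9.9
135 14 hy 1.3 up -10.0
155 25 hy 4.5 up -10.9
175 6 hy 17.4 up -10.7
180.28815300187335
delta [ 2.7 -2.  94.4] turn -0.1 head0 71.7 pos [505.  282.8 125.4] t 30.8
```

View pics/back.png

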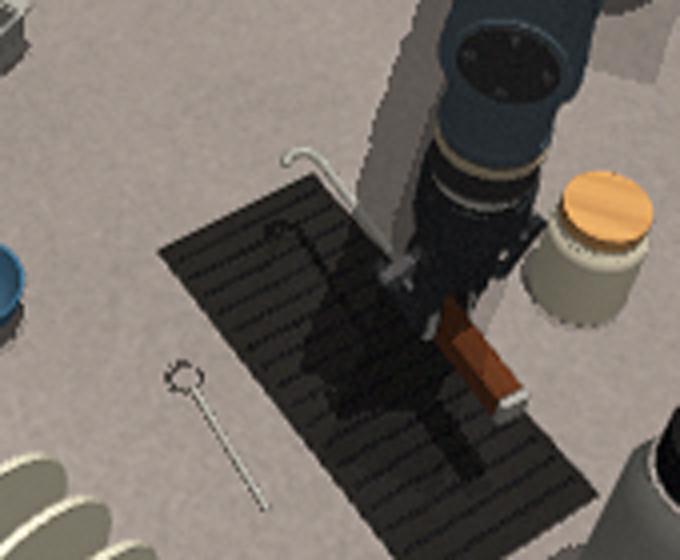

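Hook is level and straight in the grip, over the mat. Lowering.

```bash

python3 -m inch '{"jaw":[-1,-1,-1,-1,-1],"delta_pos":[[1,0,30],[2,-1,55],[3,-2,75],[3,-2,84],[3,-2,87]],"turn":[0,0,0,0,0]}' >/dev/null; python3 chk.py
python3 -m inch '{"jaw":[-1,-1,-1,-1,-1],"delta_pos":[[0,0,1],[0,0,2],[0,0,3],[0,0,4],[0,0,4]],"turn":[0,0,0,0,0]}' >/dev/null; python3 chk.py
```

```text
31.3 unit -675.2 19.3 z 37.0 F 0.03 0.52 -1.56 Tz -0.037
31.8 unit -676.0 20.5 z 34.6 F -0.19 0.29 -2.14 Tz -0.069
```

```bash

python3 -m inch '{"jaw":[-1,-1,-1,-1,-1],"delta_pos":[[0,0,0.5],[0,0,1],[0,0,1.5],[0,0,2],[0,0,2]],"turn":[0,0,0,0,0]}' >/dev/null; python3 chk.py
python3 -m inch '{"jaw":[-1,-1,-1,-1,-1],"delta_pos":[[0,0,0.5],[0,0,1],[0,0,1.5],[0,0,1.5],[0,0,1.5]],"turn":[0,0,0,0,0]}' >/dev/null; python3 chk.py
```

```text
32.3 unit -675.9 20.2 z 32.1 F -0.49 0.38 -1.86 Tz 0.009
32.8 unit -675.9 20.4 z 31.2 F 0.18 -0.94 1.86 Tz -0.007
```

```bash

python3 -m inch '{"jaw":[-0.3,-0.2,0,0.5,1],"delta_pos":[[0,0,0],[0,0,0],[0,0,0],[0,0,0],[0,0,0]],"turn":[0,0,0,0,0]}' |tail -2
python3 -m inch '{"jaw":[1,1,1,1,1],"delta_pos":[[0,0,0],[0,0,0],[0,0,-10],[0,0,-30],[0,0,-60]],"turn":[0,0,0,0,0]}' |tail -2
python3 -m inch '{"jaw":[1,1,1,1,1],"delta_pos":[[0,0,-50],[0,0,-100],[0,0,-130],[-60,0,-130],[-60,0,-130]],"turn":[0,0,0,0,0]}' 
python3 - <<'E'
from h import *
im,d,p=grab('scene'); W=cloud(d,p); q=W[...,:2]-C; fx=q@ux; z=W[...,2]; fy=q@uy
r=(fx<-152)&(fx>-215)&(abs(fy-22)<130)&(abs(z-56)<6); print("rim",np.percentile(fx[r],[1,5,10]))
cv2.imwrite('pics/end.png',cv2.resize(im[:,:,::-1],(800,600),interpolation=2))
E
```

```text
width: 70.1
finger_force: 0.0
width: 85.5
finger_force: 0.0
clock: 34.3
position: [484.3, 227.9, 222.5]
ee_rot: [[0.314, 0.949, 0.001], [0.949, -0.314, -0.002], [-0.001, 0.001, -1.0]]
contact_force: [0.5, 0.0, -1.0]
width: 85.4
finger_force: 0.0
rim [-207.11909614 -203.08065928 -202.16816457]
```

View pics/end.png

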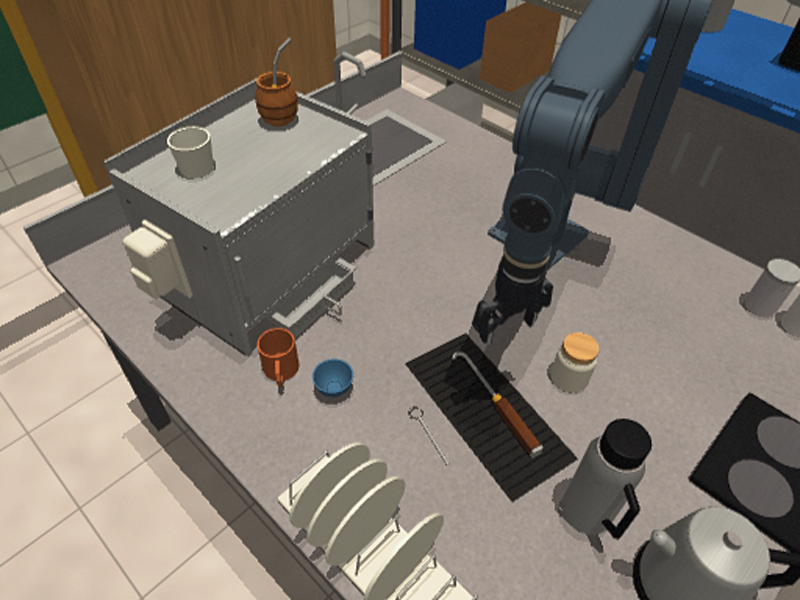

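The hook lies flat on the mat (end (455,355), butt (538,450)). The tray is out, nothing else has moved, and the gripper is clear.

```bash
python3 -c "
from workcell import arm
print(arm.hand_in())"
```

```text
the job is handed in; nothing more can be done
None
```

The job is handed in: the tray is drawn out to its stop (about 130 mm by camera), the hook is unhooked and lying flat on the mat, and the last picture shows nothing else moved; the verdict was not shown to me.

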